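# Take the wrong hub out of the middle of the stack

## Task

In the stack of three hubs that stands directly on the bench, a square-flanged hub has got between two round-flanged ones. Lift the upper round hub off, move the square hub into the empty bay of the grey tray so that it stands flat there, and put the upper round hub back centrally on the lower one. Leave the lower hub where it stands, and let none of the three tip over.

Things in the scene. Friction and masses are not known exactly. Their poses are not given: they have to be found in the camera images.
- upper_hub: Top hub of the bench stack: turned aluminium, about 0.32 kg, 46 mm tall; at the bottom a round flange, 90 mm diameter, 8 mm thick, above it a solid round neck, 48 mm diameter, from 8 to 46 mm above the underside, its top flat. Origin: centre of the underside; z up along the neck. Starts centred on the square hub, underside 92 mm above the bench.
- square_hub: Middle hub of the bench stack, to be removed: as the upper hub (46 mm tall, same neck) but with a square flange, 80 x 80 x 8 mm. Origin: centre of the underside; z up. Starts centred on the lower hub, underside 46 mm above the bench.
- lower_hub: Bottom hub, the same as the upper one, loose on the bench straight ahead of the robot. Origin: centre of the underside. The bench up to 200 mm from it towards the robot (-x), 90 mm either side in y, is always bare: room to put a hub down. The other stack, three round hubs on a plywood board to one side, is not meant.
- tray_spot (a point): Centre of the floor of the tray's empty bay, 4 mm above the bench, z up. Grey tray, fixed, left or right of the stack, 304 x 154 mm, long along this point's x; 4 mm walls and middle divider, tops 16 mm above the bench; bays about 146 x 146 mm. The empty bay is nearer the robot; a square hub that stays stands in the other, 150 mm towards the point's +x.
Mind the look-alikes: they are no part of the job. Leave any green or turquoise look-alike of the upper_hub alone. What is shaped like the square_hub but orange or turquoise is not meant.

How it is judged:
By the outcome, as a careful person would: the job done as asked, in the order asked, and still so for the second after the job is handed in, with the robot touching nothing.
It also fails if it takes over 64 s, if anything falls off the work surface, if the arm or the gripper's body presses on something with over 40 N, if the wrist force passes 120 N, or if a joint passes its speed limit or range.

## Robot

A 6-joint arm with a two-finger parallel gripper is mounted at the origin on the work surface. World frame = base frame: x ahead of the robot, y to its left, z up, the work surface at z = 0. Lengths are in m, angles in rad, forces in N, time in s.
With the tool pointing down it reaches from about 0.3 to 0.775 m from the base axis. Payload 14.6 kg.
Tool frame: the origin (TCP) lies on the centre line of the jaws, within the pads' length; the fingertips stand ahead of it and the grasp point (between the pads) lies 5 mm behind it (manip.nose_length is the z of the fingertips in the tool frame, in m); z points along the fingers, y is the direction in which the jaws open and shut (so a half turn about z gives the same grasp; the last joint's range is limited). The gripper opens to 85 mm and grips with 20 to 120 N. Pads are 22 mm wide; open, the fingers measure 114 mm over their backs; the gripper's body (76 mm by 85 mm) begins 54 mm behind the grasp point. The pads swing forward as they close: fully open they stand 13 mm farther back than shut.
Start: joints at [1.152, 0.3, 1.521, -0, 1.321, -0.067], TCP at [0.19, 0.516, 0.245] pointing down, gripper open.
Joint ranges: [-3.03, 3.03], [-0.79, 2.21], [0.23, 2.52], [-1.04, 4.18], [0, 3.07], [-2.55, 2.55]. Speed limits (rad/s): [2.22, 2.22, 2.57, 3.14, 3.14, 3.14].

## Interface

Orientations are given as a unit quaternion [x, y, z, w].
In Python, from station import get_obs, cams, order, manip gives the robot as it stands.
- The arm moves only by the tool apply_moves, never from a script. Its argument "plan" is a list that holds one entry, the list of rows, each a list of 6 numbers: the shift along the tool's x, y, z in mm, then the turn, a rotation vector about the tool's x, y, z in degrees. In form: [[[tx, ty, tz, rx, ry, rz], ...]]. A call has 1 to 20 rows; each row is the pose to reach, as a shift and turn from the pose commanded when the call began, along the tool's axes at that moment; what a row does not reach only later rows make up. A row lasts 1/12 s, in which the tool goes at most 41.7 mm and 7.16 degrees, less where a joint would pass 70% of its speed; a pose out of reach is approached as far as the arm can. A call with a gripper value outside its range is refused whole. "fingers" is the closure in counts, from 0 (fully open) to 255 (shut), set as the call begins (left out, the last holds). The fingers move at their own pace and stop on an object; "squeeze" is the grip in N (left out, the last holds). Time passes only in rows, so rows that repeat a pose let the fingers close. It gives the time, the measured TCP pose, the force and the opening at its end, in the units of the state.
- get_obs(): the state, without advancing time (a new reading comes with each control period).
- cams.camera(name): name is "scene" or "side" or "wrist"; returns the picture (384x512x3 uint8, red, green, blue); there is no depth.
- cams.calibration(name): a dict with "mtx" (3x3 intrinsics, pixels), "T" (4x4, takes a point from camera to world coordinates); the wrist camera has in their place "hand_eye" (4x4, takes a point from camera to tool coordinates, whose origin is the TCP and whose axes are the flange's). Camera axes: x right, y up, looking along -z (the intrinsics and any distortion apply to the point x, -y, -z); pixel columns grow to the right and rows downward; lengths in m; the calibration is good to about 2 mm. A picture is of the moment at which its call begins: read the wrist's pose just before it. calibration takes no time and is no camera call.
- order.sign_off(): hands the job in, once; it reports no verdict.
The state is a dict: "time": time; "joint_positions": joint angles; "qvel": joint speeds; "tau": joint torques, N m; "eef_pos": TCP position; "tool_rot": TCP orientation; "force": force on the tool from outside, world axes, zero at the start; "ft_torque": the same for the moment, N m; "width": finger opening in m.
Only numpy, scipy, OpenCV 4.12 (cv2) and the standard library are available. Lean on these libraries where they do the work, as an engineer would, in place of code of your own. Each camera call takes 0.05 s, during which the arm holds its last target.

## Working session

There is one attempt and no reset: what is moved stays moved. The work goes in short steps, Python scripts to look and compute and a tool call to move; the robot and the scene stay as the last step left them, time stands still between calls to the robot, and variables do not carry over. Pictures are saved under pics/ and viewed, and the job is handed in when it is done.

Besides the shell and the picture viewer there is one more tool, called after "Emit:" as name([rows], argument=value, ...), one row to a line, values as JSON. apply_moves: Moves the arm, as the interface text tells. Its arguments: {"type":"object","properties":{"plan":{"type":"array","items":{"type":"array","items":{"type":"array","items":{"type":"number"}}}},"fingers":{"type":"number"},"squeeze":{"type":"number"}},"required":["plan"]}

```bash
mkdir -p pics; ls
python3 - <<'E'
from station import get_obs, cams, order, manip
import cv2
print(get_obs(), manip.nose_length)
for n in ("scene","side","wrist"):
    im=cams.camera(n); cv2.imwrite(f"pics/{n}0.png",im[:,:,::-1]); print(n,cams.calibration(n))
E
```

```text
pics
{'time': 0.0, 'joint_positions': array([ 1.15238806e+00,  3.00503634e-01,  1.52160099e+00,  5.11008190e-06,
        1.32068677e+00, -6.66115307e-02]), 'qvel': array([ 0.00123299, -0.00069385, -0.00109646, -0.00124465, -0.00084766,
       -0.00030862]), 'tau': array([-7.58843762e-04, -5.43503380e+01, -3.61777711e+01, -1.19663932e-04,
        4.07275584e-03,  9.03035556e-06]), 'eef_pos': array([0.18943951, 0.51611032, 0.24469503]), 'tool_rot': array([ 1.74993308e-01,  9.84569440e-01, -5.81236987e-04, -1.46335337e-04]), 'force': array([0.55990069, 0.22135032, 0.31990174]), 'ft_torque': array([-0.00707022,  0.03985173, -0.01661655]), 'width': 0.08538278149800069} 0.014
scene {'mtx': array([[358.88147425,   0.        , 264.47646359],
       [  0.        , 358.88147425, 191.67263134],
       [  0.        ,   0.        ,   1.        ]]), 'T': array([[ 0.6876206 , -0.52093213,  0.50577428,  0.97103457],
       [ 0.7259113 ,  0.5078098 , -0.46387714, -0.43140866],
       [-0.01518863,  0.68611874,  0.727331  ,  0.66353152],
       [ 0.        ,  0.        ,  0.        ,  1.        ]])}
s
[... 240 characters left out ...]
[-0.56831093,  0.51698691, -0.640115  , -0.62488711],
       [-0.01824733,  0.76984827,  0.63796605,  0.66932384],
       [ 0.        ,  0.        ,  0.        ,  1.        ]])}
wrist {'mtx': array([[339.69325492,   0.        , 253.98479353],
       [  0.        , 339.69325492, 194.70553979],
       [  0.        ,   0.        ,   1.        ]]), 'hand_eye': array([[-8.89430292e-04,  9.57425790e-01,  2.88678136e-01,
         7.33119280e-02],
       [ 9.99999604e-01,  8.63566898e-04,  2.16949995e-04,
         4.41108681e-04],
       [-4.15793616e-05,  2.88678214e-01, -9.57426178e-01,
        -1.27904226e-01],
       [ 0.00000000e+00,  0.00000000e+00,  0.00000000e+00,
         1.00000000e+00]])}
```

View pics/scene0.png

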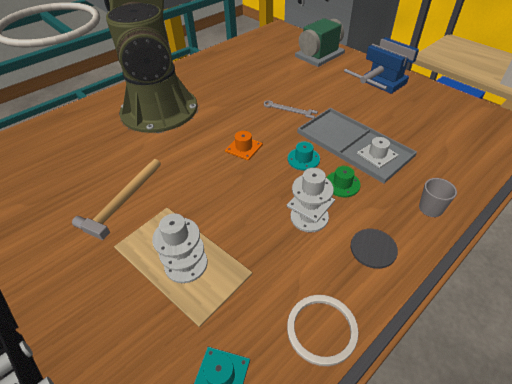

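View pics/side0.png

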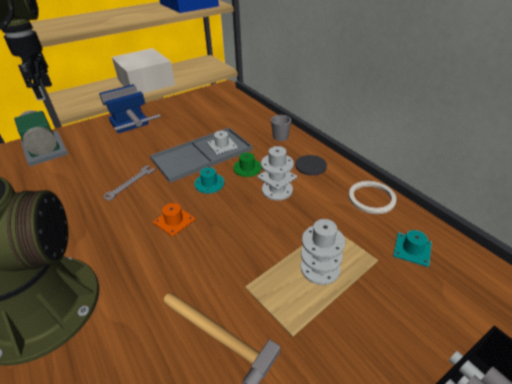

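View pics/wrist0.png

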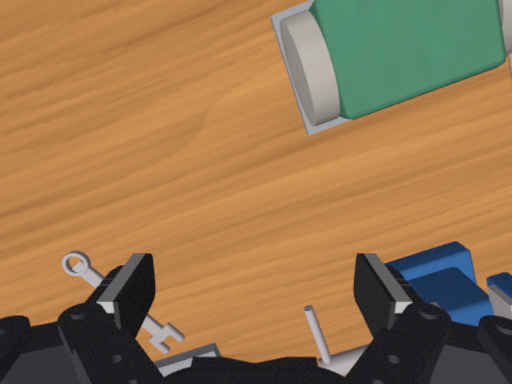

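Candidates in the scene picture:
- Stack at (313,200): stands on bare bench and its middle flange is square, so this is the one meant.
- Stack at (180,245): on plywood, all flanges round, so not meant.
- Green (344,181), turquoise (304,155) and orange (243,145) hubs are single look-alikes.
- The tray's empty bay is the left one, about (337,133).

I'll confirm with enlarged crops.

Run:
```python
import cv2
a=cv2.imread("pics/scene0.png")[90:240,265:425]; cv2.imwrite("pics/c1.png",cv2.resize(a,None,fx=4,fy=4,interpolation=cv2.INTER_CUBIC)[:600])
a=cv2.imread("pics/side0.png")[120:210,140:300]; cv2.imwrite("pics/c2.png",cv2.resize(a,None,fx=5,fy=5,interpolation=cv2.INTER_CUBIC))
```

```text
(no output)
```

View pics/c1.png

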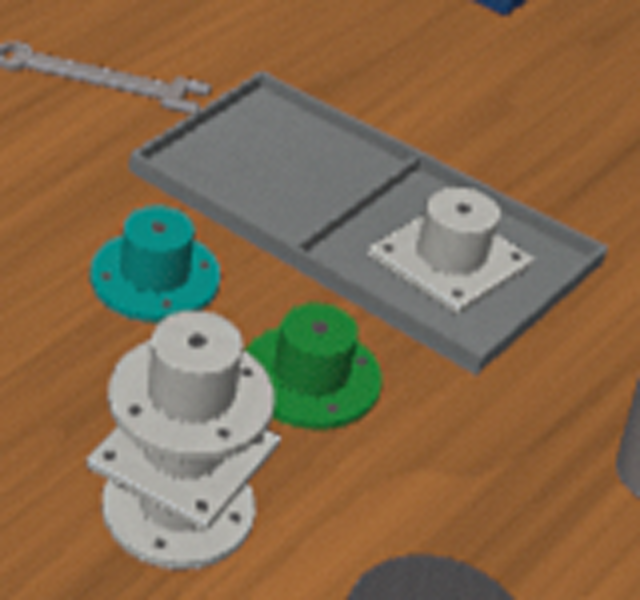

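View pics/c2.png

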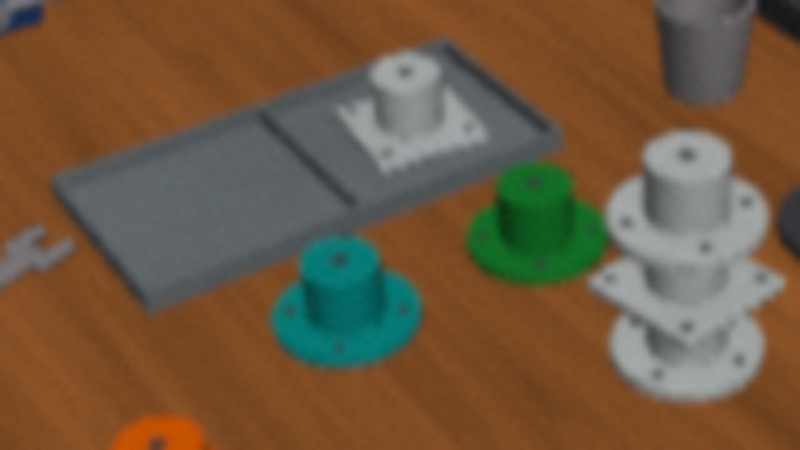

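Confirmed: the stack at scene (313,200) and side (277,172) has a square middle flange and stands on the bench. The empty bay is the left one in both views. Next, measuring.

```bash
cat > h.py <<'E'
import numpy as np
from station import cams, get_obs
from scipy.spatial.transform import Rotation as R
def ray(n,p,obs=None):
    c=cams.calibration(n); K=c["mtx"]
    d=np.array([(p[0]-K[0,2])/K[0,0],-(p[1]-K[1,2])/K[1,1],-1.])
    if n=="wrist":
        T=np.eye(4);T[:3,:3]=R.from_quat(obs["tool_rot"]).as_matrix();T[:3,3]=obs["eef_pos"];T=T@c["hand_eye"]
    else: T=c["T"]
    return T[:3,3],T[:3,:3]@d
def at(n,p,z,obs=None):
    o,d=ray(n,p,obs); return o+d*(z-o[2])/d[2]
def tri(a,b):
    A=np.zeros((3,3));B=np.zeros(3)
    for o,d in (a,b):
        d=d/np.linalg.norm(d);P=np.eye(3)-np.outer(d,d);A+=P;B+=P@o
    return np.linalg.solve(A,B)
E
python3 - <<'E'
from h import *
np.set_printoptions(precision=4,suppress=True)
s=lambda x,y:(265+(x+.5)/4-.5,90+(y+.5)/4-.5)
d=lambda x,y:(140+(x+.5)/5-.5,120+(y+.5)/5-.5)
print("top",at("scene",s(197,340),.138),at("side",d(687,155),.138),tri(ray("scene",s(197,340)),ray("side",d(687,155))))
print("green",at("scene",s(319,327),.046),at("side",d(534,183),.046))
print("turq",at("scene",s(158,227),.046),at("side",d(340,260),.046))
print("othersq",at("scene",s(463,208),.050),at("side",d(405,72),.05))
for p in [(132,154),(264,73),(607,247),(480,354),(304,244),(418,160)]: print("tray sc",at("scene",s(*p),.016))
for p in [(150,298),(53,181),(447,40),(562,134),(352,205),(264,110)]: print("tray sd",at("side",d(*p),.016))
for p in [(88,459),(280,436),(207,521)]: print("sq sc",at("scene",s(*p),.054))
for p in [(588,281),(784,281),(688,335)]: print("sq sd",at("side",d(*p),.054))
print("orange",at("scene",(243.5,135),.046))
E
```

```text
top [0.6423 0.012  0.138 ] [0.642  0.0097 0.138 ] [0.6426 0.0112 0.1377]
green [0.63   0.1525 0.046 ] [0.6299 0.1506 0.046 ]
turq [0.4947 0.1532 0.046 ] [0.495  0.1512 0.046 ]
othersq [0.6276 0.3099 0.05  ] [0.6276 0.3073 0.05  ]
tray sc [0.4011 0.2306 0.016 ]
tray sc [0.4022 0.3824 0.016 ]
tray sc [0.7016 0.3852 0.016 ]
tray sc [0.7004 0.234  0.016 ]
tray sc [0.5545 0.2399 0.016 ]
tray sc [0.5535 0.3748 0.016 ]
tray sd [0.4003 0.2223 0.016 ]
tray sd [0.3985 0.3762 0.016 ]
tray sd [0.7    0.3793 0.016 ]
tray sd [0.6989 0.2254 0.016 ]
tray sd [0.5447 0.236  0.016 ]
tray sd [0.5493 0.3725 0.016 ]
sq sc [ 0.6107 -0.034   0.054 ]
sq sc [0.6749 0.0571 0.054 ]
sq sc [ 0.6867 -0.0199  0.054 ]
sq sd [0.5959 0.0404 0.054 ]
sq sd [ 0.6857 -0.0248  0.054 ]
sq sd [ 0.6131 -0.0315  0.054 ]
orange [0.3434 0.0698 0.046 ]
```

```bash
cat >> h.py <<'E'
def delta(target,obs=None):
    o=obs or get_obs(); return 1000*(R.from_quat(o["tool_rot"]).inv().apply(np.array(target)-o["eef_pos"]))
np.set_printoptions(precision=4,suppress=True)
E
python3 - <<'E'
from h import *
o=get_obs(); print(delta([.642,.011,.245],o), R.from_quat(o["tool_rot"]).as_matrix())
E
```

```text
[-598.9058 -318.2983    0.0992] [[-0.9388  0.3446 -0.0004]
 [ 0.3446  0.9388 -0.0008]
 [ 0.     -0.0009 -1.    ]]
```

Emit:
apply_moves([
  [[-15,-8,0,0,0,0],[-45,-24,0,0,0,0],[-80,-42,0,0,0,0],[-115,-61,0,0,0,0],[-150,-80,0,0,0,0],[-185,-98,0,0,0,0],[-220,-117,0,0,0,0],[-255,-136,0,0,0,0],[-290,-154,0,0,0,0],[-325,-173,0,0,0,0],[-360,-191,0,0,0,0],[-395,-210,0,0,0,0],[-430,-229,0,0,0,0],[-465,-247,0,0,0,0],[-500,-266,0,0,0,0],[-535,-284,0,0,0,0],[-565,-300,0,0,0,0],[-585,-311,0,0,0,0],[-599,-318,0,0,0,0],[-599,-318,0,0,0,0]],
], fingers=0)

```text
time: 1.82
eef_pos: [0.6434, 0.0089, 0.2442]
tool_rot: [0.176, 0.984, -0.0, -0.001]
force: [-0.5, -0.1, -0.2]
width: 0.0854
```

Run:
```python
from h import *
import cv2
o=get_obs(); print(o["time"],o["eef_pos"],o["tool_rot"],o["force"])
cv2.imwrite("pics/w1.png",cams.camera("wrist")[:,:,::-1])
```

```text
1.8167 [0.6434 0.0089 0.2442] [ 0.1763  0.9843 -0.0002 -0.0005] [-0.4633 -0.1428 -0.2194]
```

View pics/w1.png

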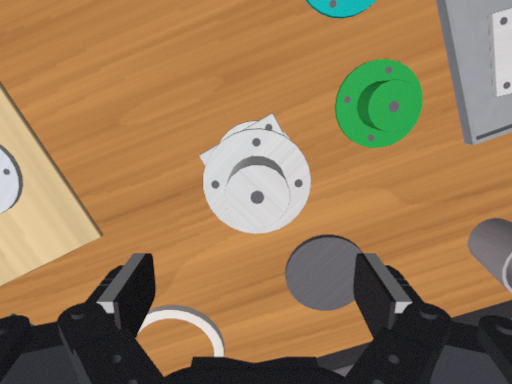

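Run:
```python
from h import *
import cv2
a=cv2.imread("pics/w1.png")[110:245,190:325]; cv2.imwrite("pics/c3.png",cv2.resize(a,None,fx=4,fy=4,interpolation=cv2.INTER_CUBIC))
```

```text
(no output)
```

View pics/c3.png

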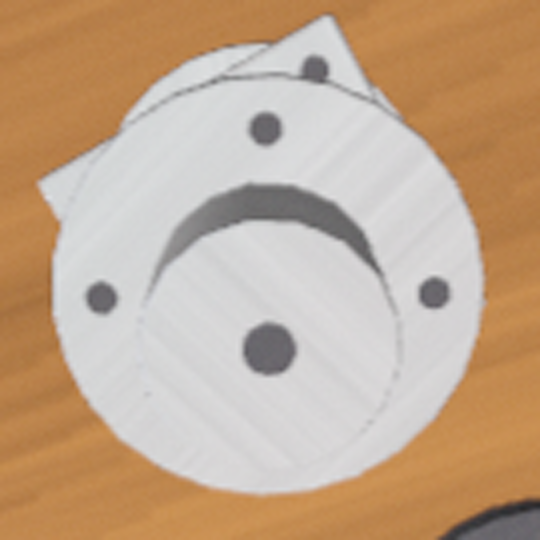

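Run:
```python
from h import *
o=get_obs()
p=at("wrist",(190+269.5/4-.5,110+349/4-.5),.138,o); print(p)
e=[at("wrist",(190+(x+.5)/4-.5,110+(y+.5)/4-.5),.1,o) for x,y in [(52,283),(484,283),(268,75),(268,493)]]
print(np.array(e),np.mean(e[:2],0),np.mean(e[2:],0))
print(delta([p[0],p[1],.119],o))
```

```text
[0.6422 0.013  0.138 ]
[[ 0.6244 -0.0279  0.1   ]
 [ 0.6554  0.0558  0.1   ]
 [ 0.6001  0.0286  0.1   ]
 [ 0.6839 -0.0022  0.1   ]] [0.6399 0.014  0.1   ] [0.642  0.0132 0.1   ]
[  1.1231   2.48   125.3245]
```

Run:
```python
from h import *
o=get_obs(); print(o["time"],o["eef_pos"],o["tool_rot"],o["qvel"]); print(delta([.642,.0125,.16],o))
```

```text
1.8667 [0.6425 0.0103 0.2443] [ 0.1758  0.9844 -0.0001 -0.0006] [ 0.0349 -0.0323  0.0366  0.004  -0.005   0.0147]
[ 1.1594  1.8949 84.3248]
```

Emit:
apply_moves([
  [[0,1,0,0,0,0],[0,1,0,0,0,0],[0,1,0,0,0,0],[0,1,0,0,0,0]],
])

```text
time: 2.2
eef_pos: [0.6423, 0.0131, 0.2456]
tool_rot: [0.175, 0.985, 0.0, 0.0]
force: [-0.0, 0.5, 0.0]
width: 0.0853
```

Run:
```python
from h import *
import cv2
o=get_obs(); print(o["time"],o["eef_pos"],o["tool_rot"],abs(o["qvel"]).max())
im=cams.camera("wrist")[:,:,::-1];cv2.imwrite("pics/w2.png",im)
g=cv2.cvtColor(im,cv2.COLOR_BGR2GRAY)[185:210,245:270]
ys,xs=np.nonzero(g<150); w=150-g[ys,xs].astype(float)
c=(245+(xs*w).sum()/w.sum(),185+(ys*w).sum()/w.sum()); print(c,len(xs))
print(at("wrist",c,.138,o))
```

```text
2.2 [0.6423 0.0131 0.2456] [0.1745 0.9847 0.     0.0002] 0.004068760891910526
(np.float64(251.83320754716982), np.float64(199.37660377358492)) 129
[0.6431 0.0115 0.138 ]
```

Run:
```python
from h import *
print(delta([.643,.0115,.119]))
```

```text
[ -1.0162  -1.1463 126.5875]
```

Emit:
apply_moves([
  [[-1,-1,10,0,0,0],[-1,-1,30,0,0,0],[-1,-1,50,0,0,0],[-1,-1,70,0,0,0],[-1,-1,90,0,0,0],[-1,-1,105,0,0,0],[-1,-1,115,0,0,0],[-1,-1,121,0,0,0],[-1,-1,126,0,0,0],[-1,-1,126,0,0,0],[-1,-1,126,0,0,0],[-1,-1,126,0,0,0]],
])

```text
time: 3.25
eef_pos: [0.6436, 0.011, 0.1202]
tool_rot: [0.175, 0.985, 0.0, 0.001]
force: [-0.9, -0.4, 0.1]
width: 0.0858
```

Run:
```python
from h import *
import cv2
o=get_obs(); print(o["time"],o["eef_pos"],o["tool_rot"],o["force"])
im=cams.camera("wrist")[:,:,::-1];cv2.imwrite("pics/w3.png",im)
```

```text
3.25 [0.6436 0.011  0.1202] [0.175  0.9846 0.0001 0.0007] [-0.8851 -0.4054  0.0703]
```

View pics/w3.png

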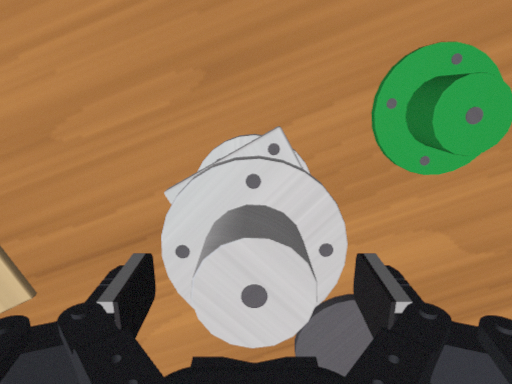

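The neck, hole at (254,296), sits centred between the pads (153 and 355). Closing on it.

Emit:
apply_moves([
  [[0,0,0,0,0,0],[0,0,0,0,0,0],[0,0,0,0,0,0],[0,0,0,0,0,0],[0,0,0,0,0,0],[0,0,0,0,0,0],[0,0,0,0,0,0],[0,0,0,0,0,0],[0,0,0,0,0,0],[0,0,0,0,0,0]],
], fingers=255, squeeze=40)

```text
time: 4.13
eef_pos: [0.6434, 0.011, 0.1198]
tool_rot: [0.175, 0.985, 0.0, 0.0]
force: [0.2, 0.5, 5.1]
width: 0.0468
```

Run:
```python
from h import *
import cv2
o=get_obs(); print(o["time"],o["eef_pos"],o["tool_rot"],o["force"],o["ft_torque"])
im=cams.camera("wrist")[:,:,::-1];cv2.imwrite("pics/w4.png",im)
print(delta([.643-.14,.0115,.28],o))
```

```text
4.1333 [0.6434 0.011  0.1198] [0.175  0.9846 0.0001 0.0004] [0.212  0.5317 5.1257] [0.0568 0.0545 0.0117]
[ 131.85    -47.9153 -160.3684]
```

View pics/w4.png

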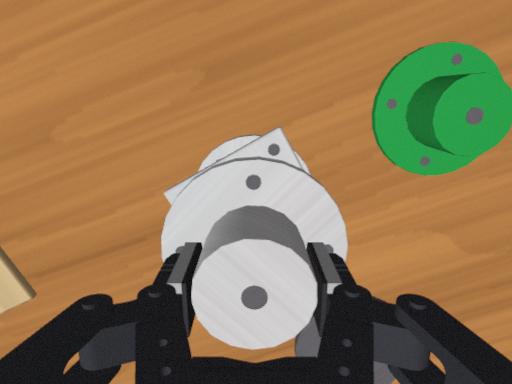

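Hub gripped without shifting (hole still at 255,297; width 47 mm). Lifting straight up.

Emit:
apply_moves([
  [[0,0,-2,0,0,0],[0,0,-5,0,0,0],[0,0,-9,0,0,0],[0,0,-14,0,0,0],[0,0,-20,0,0,0],[0,0,-27,0,0,0],[0,0,-34,0,0,0],[0,0,-40,0,0,0],[0,0,-45,0,0,0],[0,0,-45,0,0,0],[0,0,-45,0,0,0]],
])

```text
time: 5.1
eef_pos: [0.6432, 0.011, 0.1645]
tool_rot: [0.175, 0.985, 0.0, 0.0]
force: [0.1, 0.6, -3.1]
width: 0.0471
```

Run:
```python
from h import *
import cv2
o=get_obs(); print(o["time"],o["eef_pos"],o["force"],o["ft_torque"])
im=cams.camera("side")[:,:,::-1];cv2.imwrite("pics/s5.png",cv2.resize(im[90:220,200:360],None,fx=4,fy=4))
print(delta([.503,.0115,.119+.045-.002],o))
```

```text
5.1 [0.6432 0.011  0.1645] [ 0.1278  0.6125 -3.0894] [-0.0669  0.049   0.0205]
[131.7888 -47.8683   2.4415]
```

View pics/s5.png

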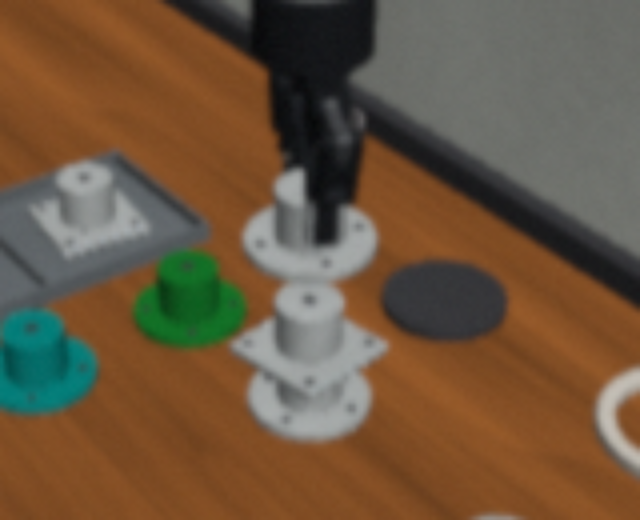

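Upper hub lifted clear; the square and lower hubs are still in place. Moving to the bare bench.

Emit:
apply_moves([
  [[5,-2,0,0,0,0],[17,-6,0,0,0,0],[33,-12,0,0,0,0],[51,-18,0,0,0,0],[70,-25,0,0,0,0],[89,-32,0,0,0,0],[106,-39,0,0,0,0],[120,-44,5,0,0,0],[129,-47,15,0,0,0],[132,-48,30,0,0,0],[132,-48,48,0,0,0],[132,-48,66,0,0,0],[132,-48,84,0,0,0],[132,-48,100,0,0,0],[132,-48,113,0,0,0],[132,-48,122,0,0,0],[132,-48,128,0,0,0],[132,-48,131,0,0,0],[132,-48,132,0,0,0],[132,-48,132,0,0,0]],
])

```text
time: 6.82
eef_pos: [0.5029, 0.0114, 0.0326]
tool_rot: [0.175, 0.985, 0.0, 0.0]
force: [0.0, -0.7, -2.3]
width: 0.0471
```

Emit:
apply_moves([
  [[0,0,1,0,0,0],[0,0,2,0,0,0],[0,0,3,0,0,0],[0,0,4,0,0,0],[0,0,4.5,0,0,0],[0,0,4.5,0,0,0],[0,0,4.5,0,0,0]],
])

```text
time: 7.4
eef_pos: [0.5027, 0.0114, 0.0278]
tool_rot: [0.175, 0.985, -0.0, 0.0]
force: [0.6, -0.9, -2.6]
width: 0.0467
```

Emit:
apply_moves([
  [[0,0,0.5,0,0,0],[0,0,1,0,0,0],[0,0,1,0,0,0],[0,0,1,0,0,0]],
])

```text
time: 7.73
eef_pos: [0.5028, 0.0115, 0.0277]
tool_rot: [0.175, 0.985, -0.0, 0.0]
force: [-6.9, 0.1, 13.1]
width: 0.0472
```

Contact made (+13 N). Releasing, then rising.

Emit:
apply_moves([
  [[0,0,-0.5,0,0,0],[0,0,-0.5,0,0,0],[0,0,-0.5,0,0,0],[0,0,-0.5,0,0,0],[0,0,-0.5,0,0,0],[0,0,-0.5,0,0,0],[0,0,-0.5,0,0,0]],
], fingers=0)

```text
time: 8.32
eef_pos: [0.5027, 0.0115, 0.0272]
tool_rot: [0.175, 0.985, -0.0, -0.0]
force: [-0.7, -0.8, 0.4]
width: 0.0853
```

Run:
```python
from h import *
import cv2
o=get_obs(); print(o["time"],o["eef_pos"],o["tool_rot"],o["width"],o["force"])
im=cams.camera("wrist")[:,:,::-1];cv2.imwrite("pics/w6.png",im)
print(delta([.643,.0115,.2],o))
```

```text
8.3167 [0.5027 0.0115 0.0272] [ 0.175   0.9846 -0.     -0.    ] 0.08526779763176663 [-0.7251 -0.799   0.3986]
[-131.6533   48.3634 -172.7765]
```

View pics/w6.png

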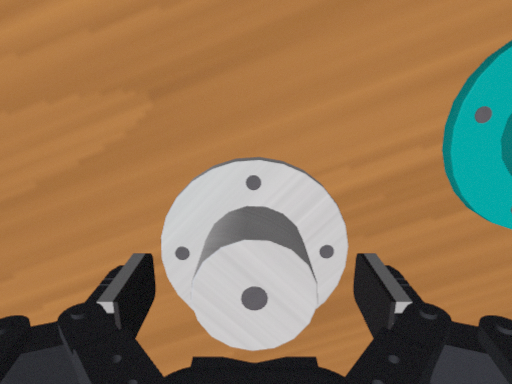

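Upper hub stands flat (hole 254,298). Moving over the square hub for a look.

Emit:
apply_moves([
  [[0,0,-8,0,0,0],[0,0,-25,0,0,0],[0,0,-50,0,0,0],[0,0,-80,0,0,0],[0,0,-112,0,0,0],[-5,2,-142,0,0,0],[-18,6,-164,0,0,0],[-38,14,-173,0,0,0],[-60,22,-173,0,0,0],[-82,30,-173,0,0,0],[-102,37,-173,0,0,0],[-118,43,-173,0,0,0],[-128,47,-173,0,0,0],[-132,48,-173,0,0,0],[-132,48,-173,0,0,0],[-132,48,-173,0,0,0],[-132,48,-173,0,0,0],[-132,48,-173,0,0,0]],
])

```text
time: 9.87
eef_pos: [0.6427, 0.0111, 0.2007]
tool_rot: [0.175, 0.985, 0.0, 0.0]
force: [0.0, 0.3, 0.5]
width: 0.0853
```

Run:
```python
from h import *
import cv2
o=get_obs(); print(o["time"],o["eef_pos"],o["tool_rot"],abs(o["qvel"]).max())
im=cams.camera("wrist")[:,:,::-1];cv2.imwrite("pics/w7.png",im)
g=cv2.cvtColor(im,cv2.COLOR_BGR2GRAY)[185:215,240:270]
ys,xs=np.nonzero(g<150); w=150-g[ys,xs].astype(float)
c=(240+(xs*w).sum()/w.sum(),185+(ys*w).sum()/w.sum()); print(c,len(xs))
p=at("wrist",c,.092,o); print(p, delta([p[0],p[1],.046+.0275],o))
```

```text
9.8667 [0.6427 0.0111 0.2007] [0.175  0.9846 0.     0.0001] 0.004541984246216537
(np.float64(253.76804511278195), np.float64(197.16785714285714)) 131
[0.6427 0.0113 0.092 ] [  0.1064   0.2261 127.1837]
```

View pics/w7.png

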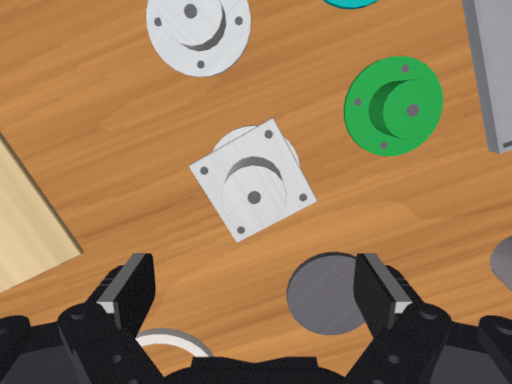

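Square hub (hole at 254,197) is exactly under the TCP. Descending.

Emit:
apply_moves([
  [[0,0,10,0,0,0],[0,0,30,0,0,0],[0,0,50,0,0,0],[0,0,70,0,0,0],[0,0,90,0,0,0],[0,0,105,0,0,0],[0,0,115,0,0,0],[0,0,122,0,0,0],[0,0,126,0,0,0],[0,0,127,0,0,0],[0,0,127,0,0,0],[0,0,127,0,0,0]],
])

```text
time: 10.92
eef_pos: [0.6436, 0.011, 0.0741]
tool_rot: [0.175, 0.985, 0.0, 0.001]
force: [0.3, -0.3, -0.8]
width: 0.0855
```

Emit:
apply_moves([
  [[0,0,0,0,0,0],[0,0,0,0,0,0],[0,0,0,0,0,0],[0,0,0,0,0,0],[0,0,0,0,0,0],[0,0,0,0,0,0],[0,0,0,0,0,0],[0,0,0,0,0,0],[0,0,0,0,0,0],[0,0,0,0,0,0]],
], fingers=255, squeeze=40)

```text
time: 11.75
eef_pos: [0.6434, 0.011, 0.0738]
tool_rot: [0.175, 0.985, 0.0, 0.0]
force: [-2.1, 0.1, 5.3]
width: 0.0473
```

Emit:
apply_moves([
  [[0,0,-2,0,0,0],[0,0,-5,0,0,0],[0,0,-9,0,0,0],[0,0,-14,0,0,0],[0,0,-20,0,0,0],[0,0,-27,0,0,0],[0,0,-34,0,0,0],[0,0,-42,0,0,0],[0,0,-50,0,0,0],[0,0,-56,0,0,0],[0,0,-60,0,0,0],[0,0,-60,0,0,0],[0,0,-60,0,0,0]],
])

```text
time: 12.83
eef_pos: [0.6431, 0.011, 0.1333]
tool_rot: [0.175, 0.985, 0.0, -0.0]
force: [-0.2, -0.8, -3.6]
width: 0.0469
```

Run:
```python
from h import *
import cv2
o=get_obs(); print(o["time"],o["eef_pos"],o["tool_rot"],o["width"],o["force"])
im=cams.camera("scene")[:,:,::-1];cv2.imwrite("pics/s8.png",cv2.resize(im[90:240,240:430],None,fx=4,fy=4))
print(delta([.4755,.304,.1335],o))
```

```text
12.8333 [0.6431 0.011  0.1333] [ 0.175   0.9846  0.     -0.    ] 0.04685750644585236 [-0.2497 -0.8328 -3.6018]
[258.315  217.2493  -0.2147]
```

View pics/s8.png

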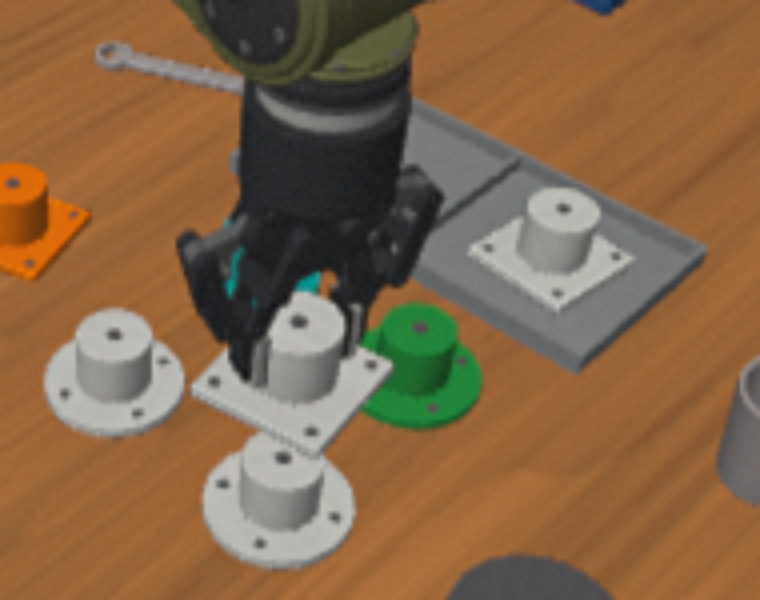

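Square hub lifted; lower hub undisturbed. Carrying it to the empty bay.

Emit:
apply_moves([
  [[5,4,0,0,0,0],[18,15,0,0,0,0],[37,31,0,0,0,0],[58,49,0,0,0,0],[80,67,0,0,0,0],[102,86,0,0,0,0],[124,104,0,0,0,0],[146,123,0,0,0,0],[168,141,0,0,0,0],[190,160,0,0,0,0],[211,177,0,0,0,0],[230,193,0,0,0,0],[245,206,0,0,0,0],[254,214,0,0,0,0],[258,217,0,0,0,0],[258,217,0,0,0,0],[258,217,0,0,0,0]],
])

```text
time: 14.3
eef_pos: [0.476, 0.3031, 0.1332]
tool_rot: [0.175, 0.985, -0.0, -0.0]
force: [-0.6, -0.7, -3.6]
width: 0.0469
```

Run:
```python
from h import *
import cv2
o=get_obs(); print(o["time"],o["eef_pos"],o["tool_rot"],o["width"],o["force"])
im=cams.camera("wrist")[:,:,::-1];cv2.imwrite("pics/w9.png",im)
print(delta([.4755,.304,.1335],o))
```

```text
14.3 [0.476  0.3031 0.1332] [ 0.1751  0.9846 -0.0001 -0.    ] 0.04686467071587075 [-0.6194 -0.7349 -3.6278]
[ 0.797   0.6656 -0.3466]
```

View pics/w9.png

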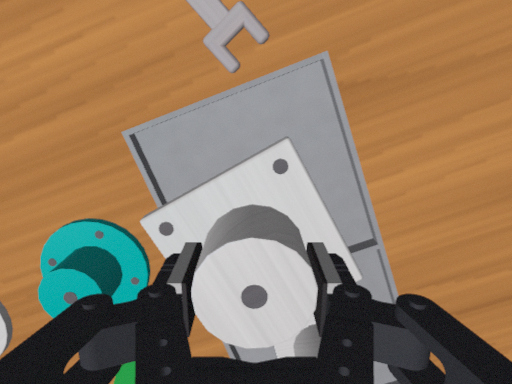

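Run:
```python
from h import *
o=get_obs()
for p in [(124,132),(327,52),(376,242)]: print(at("wrist",p,.016,o))
```

```text
[0.4009 0.2321 0.016 ]
[0.4003 0.3833 0.016 ]
[0.5466 0.3796 0.016 ]
```

Bay position agrees within 3 mm; ample clearance. Lowering.

Emit:
apply_moves([
  [[1,1,5,0,0,0],[1,1,15,0,0,0],[1,1,30,0,0,0],[1,1,45,0,0,0],[1,1,60,0,0,0],[1,1,74,0,0,0],[1,1,85,0,0,0],[1,1,92,0,0,0],[1,1,96,0,0,0],[1,1,97,0,0,0],[1,1,98,0,0,0],[1,1,99,0,0,0],[1,1,100,0,0,0],[1,1,101,0,0,0],[1,1,101,0,0,0],[1,1,101,0,0,0]],
])

```text
time: 15.68
eef_pos: [0.4752, 0.3049, 0.0324]
tool_rot: [0.175, 0.985, 0.0, 0.0]
force: [0.1, -0.3, -3.2]
width: 0.0469
```

Emit:
apply_moves([
  [[0,0,0.5,0,0,0],[0,0,1,0,0,0],[0,0,1,0,0,0]],
])

```text
time: 15.93
eef_pos: [0.4753, 0.305, 0.0318]
tool_rot: [0.175, 0.985, 0.0, 0.0]
force: [-3.9, -1.5, 4.0]
width: 0.047
```

Contact. Releasing.

Emit:
apply_moves([
  [[0,0,0,0,0,0],[0,0,0,0,0,0],[0,0,0,0,0,0],[0,0,0,0,0,0],[0,0,0,0,0,0],[0,0,0,0,0,0],[0,0,0,0,0,0]],
], fingers=0)

```text
time: 16.52
eef_pos: [0.4752, 0.3049, 0.0313]
tool_rot: [0.175, 0.985, 0.0, -0.0]
force: [-0.4, -0.0, -0.6]
width: 0.0854
```

Emit:
apply_moves([
  [[0,0,-8,0,0,0],[0,0,-25,0,0,0],[0,0,-50,0,0,0],[0,0,-80,0,0,0],[0,0,-110,0,0,0],[0,0,-130,0,0,0],[0,0,-140,0,0,0],[0,0,-140,0,0,0],[0,0,-140,0,0,0],[0,0,-140,0,0,0]],
])

```text
time: 17.35
eef_pos: [0.4746, 0.3046, 0.1697]
tool_rot: [0.175, 0.985, -0.001, -0.001]
force: [-0.5, 0.2, 0.1]
width: 0.0853
```

Run:
```python
from h import *
import cv2
o=get_obs(); print(o["time"],o["eef_pos"],o["tool_rot"],o["width"],o["force"])
im=cams.camera("wrist")[:,:,::-1];cv2.imwrite("pics/w10.png",im)
print(delta([.643,.0115,.16],o))
```

```text
17.35 [0.4746 0.3046 0.1697] [ 0.175   0.9846 -0.0008 -0.0009] 0.08530191315327 [-0.5118  0.2042  0.1233]
[-259.0661 -217.1481    9.6835]
```

View pics/w10.png

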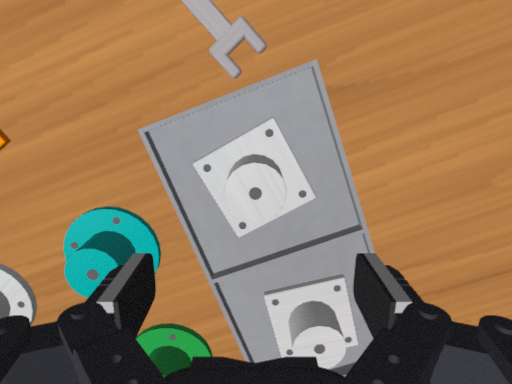

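Square hub stands flat, well inside the bay (hole 255,193). Next, looking at the lower hub.

Emit:
apply_moves([
  [[-8,-7,0,0,0,0],[-28,-24,0,0,0,0],[-53,-45,0,0,0,0],[-79,-66,0,0,0,0],[-105,-88,0,0,0,0],[-131,-110,0,0,0,0],[-157,-132,0,0,0,0],[-183,-154,0,0,0,0],[-208,-175,0,0,0,0],[-230,-194,3,0,0,0],[-247,-208,6,0,0,0],[-256,-215,9,0,0,0],[-259,-218,10,0,0,0],[-259,-218,10,0,0,0],[-259,-218,10,0,0,0],[-259,-218,10,0,0,0],[-259,-218,10,0,0,0]],
])

```text
time: 18.82
eef_pos: [0.643, 0.0121, 0.1616]
tool_rot: [0.174, 0.985, 0.0, 0.0]
force: [-0.7, 0.3, -0.0]
width: 0.0854
```

Run:
```python
from h import *
import cv2
o=get_obs(); print(o["time"],o["eef_pos"],o["tool_rot"],abs(o["qvel"]).max())
im=cams.camera("wrist")[:,:,::-1];cv2.imwrite("pics/w11.png",im)
g=cv2.cvtColor(im,cv2.COLOR_BGR2GRAY)[185:215,240:270]
ys,xs=np.nonzero(g<150); w=150-g[ys,xs].astype(float)
c=(240+(xs*w).sum()/w.sum(),185+(ys*w).sum()/w.sum()); print(c,len(xs))
p=at("wrist",c,.046,o); print(p)
print(delta([.5027,.0115,.16],o))
```

```text
18.8167 [0.643  0.0121 0.1616] [0.1744 0.9847 0.0001 0.0002] 0.0029721541935954585
(np.float64(252.07391569945023), np.float64(195.87599266951742)) 120
[0.6436 0.0108 0.046 ]
[131.5321 -48.7114   1.5805]
```

View pics/w11.png

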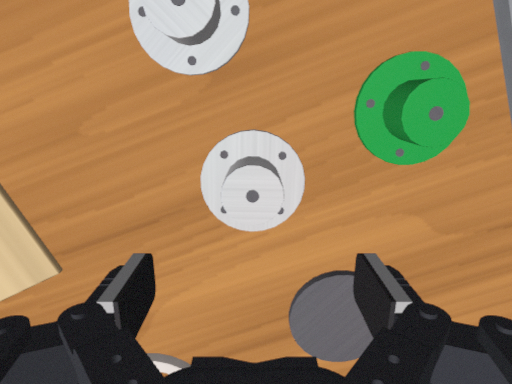

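Lower hub stands unmoved (hole 252,196, giving 0.6436, 0.0108). Fetching the upper hub.

Emit:
apply_moves([
  [[5,-2,0,0,0,0],[20,-8,0,0,0,0],[42,-16,0,0,0,0],[66,-25,0,0,0,0],[90,-33,0,0,0,0],[111,-41,1,0,0,0],[125,-46,1,0,0,0],[132,-49,1,0,0,0],[132,-49,1,0,0,0],[132,-49,1,0,0,0],[132,-49,1,0,0,0],[132,-49,1,0,0,0]],
])

```text
time: 19.87
eef_pos: [0.503, 0.0105, 0.1602]
tool_rot: [0.175, 0.985, -0.0, 0.0]
force: [0.2, 0.1, 0.6]
width: 0.0852
```

Run:
```python
from h import *
import cv2
o=get_obs(); print(o["time"],o["eef_pos"],o["tool_rot"],abs(o["qvel"]).max())
im=cams.camera("wrist")[:,:,::-1];cv2.imwrite("pics/w12.png",im)
g=cv2.cvtColor(im,cv2.COLOR_BGR2GRAY)[185:215,240:270]
ys,xs=np.nonzero(g<150); w=150-g[ys,xs].astype(float)
c=(240+(xs*w).sum()/w.sum(),185+(ys*w).sum()/w.sum()); print(c,len(xs))
p=at("wrist",c,.046,o); print(p, delta([p[0],p[1],.0275],o))
```

```text
19.8667 [0.503  0.0105 0.1602] [ 0.175   0.9846 -0.      0.    ] 0.004992448900053095
(np.float64(255.08603988603988), np.float64(194.06400759734092)) 125
[0.5027 0.0119 0.046 ] [  0.8182   1.2059 132.6824]
```

Emit:
apply_moves([
  [[1,1,10,0,0,0],[1,1,30,0,0,0],[1,1,52,0,0,0],[1,1,74,0,0,0],[1,1,94,0,0,0],[1,1,110,0,0,0],[1,1,121,0,0,0],[1,1,128,0,0,0],[1,1,131,0,0,0],[1,1,132,0,0,0],[1,1,132,0,0,0],[1,1,132,0,0,0]],
])

```text
time: 20.92
eef_pos: [0.5022, 0.0118, 0.029]
tool_rot: [0.175, 0.985, 0.0, 0.001]
force: [-0.6, 0.2, -0.4]
width: 0.0855
```

Emit:
apply_moves([
  [[0,0,0,0,0,0],[0,0,0,0,0,0],[0,0,0,0,0,0],[0,0,0,0,0,0],[0,0,0,0,0,0],[0,0,0,0,0,0],[0,0,0,0,0,0],[0,0,0,0,0,0],[0,0,0,0,0,0],[0,0,0,0,0,0]],
], fingers=255, squeeze=40)

```text
time: 21.75
eef_pos: [0.502, 0.0118, 0.0288]
tool_rot: [0.175, 0.985, 0.0, 0.0]
force: [-3.9, 0.5, 6.1]
width: 0.0469
```

Run:
```python
from h import *
import cv2
o=get_obs(); print(o["time"],o["eef_pos"],o["tool_rot"],o["width"],o["force"])
im=cams.camera("wrist")[:,:,::-1];cv2.imwrite("pics/w13.png",im)
g=cv2.cvtColor(im,cv2.COLOR_BGR2GRAY)[280:316,236:272]
ys,xs=np.nonzero(g<150); w=150-g[ys,xs].astype(float)
c=(236+(xs*w).sum()/w.sum(),280+(ys*w).sum()/w.sum()); print(c,len(xs))
p=at("wrist",c,.046,o); print(p-o["eef_pos"])
```

```text
21.75 [0.502  0.0118 0.0288] [0.175  0.9846 0.     0.0003] 0.04694450672300023 [-3.8593  0.4718  6.1493]
(np.float64(253.99287011807448), np.float64(297.57683923705724)) 477
[0.0004 0.0002 0.0172]
```

View pics/w13.png

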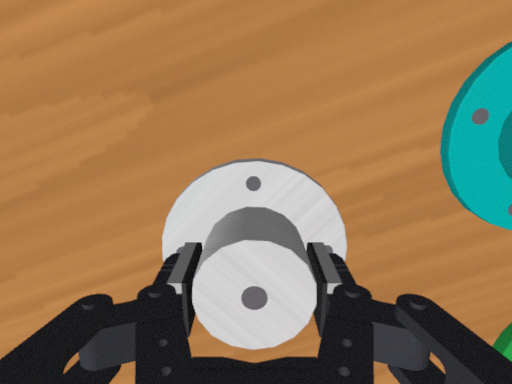

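Upper hub gripped centrally (hole 254,298). Lifting, then moving over the lower hub.

Emit:
apply_moves([
  [[0,0,-3,0,0,0],[0,0,-10,0,0,0],[0,0,-22,0,0,0],[0,0,-38,0,0,0],[0,0,-55,0,0,0],[0,0,-72,0,0,0],[0,0,-85,0,0,0],[-5,2,-91,0,0,0],[-18,6,-91,0,0,0],[-36,13,-91,0,0,0],[-56,20,-91,0,0,0],[-76,28,-91,0,0,0],[-96,35,-91,0,0,0],[-113,41,-91,0,0,0],[-125,45,-91,0,0,0],[-132,48,-91,0,0,0],[-132,48,-91,0,0,0],[-132,48,-91,0,0,0],[-132,48,-91,0,0,0]],
])

```text
time: 23.38
eef_pos: [0.6417, 0.0114, 0.1189]
tool_rot: [0.175, 0.985, -0.0, -0.0]
force: [-0.7, 0.6, -1.8]
width: 0.0468
```

Run:
```python
from h import *
o=get_obs(); print(o["time"],o["eef_pos"],o["tool_rot"],o["width"],o["force"])
print(delta([.6433,.011,.0748],o))
```

```text
23.3833 [0.6417 0.0114 0.1189] [ 0.175   0.9846 -0.0001 -0.0005] 0.046830519326656654 [-0.6552  0.5501 -1.8333]
[-1.6474  0.1731 44.1164]
```

Emit:
apply_moves([
  [[-1.5,0,4,0,0,0],[-1.5,0,12,0,0,0],[-1.5,0,20,0,0,0],[-1.5,0,28,0,0,0],[-1.5,0,34,0,0,0],[-1.5,0,38,0,0,0],[-1.5,0,40,0,0,0],[-1.5,0,40,0,0,0],[-1.5,0,40,0,0,0],[-1.5,0,40,0,0,0]],
])

```text
time: 24.22
eef_pos: [0.6439, 0.0108, 0.0797]
tool_rot: [0.175, 0.985, 0.0, 0.0]
force: [0.4, -0.2, -3.9]
width: 0.0469
```

Run:
```python
from h import *
o=get_obs(); print(o["time"],o["eef_pos"],o["tool_rot"],o["width"],o["force"])
print(delta([.6433,.011,.0748],o))
```

```text
24.2167 [0.6439 0.0108 0.0797] [0.175  0.9846 0.     0.0003] 0.0469413111767638 [ 0.4014 -0.2023 -3.8747]
[ 0.5991 -0.045   4.9103]
```

Emit:
apply_moves([
  [[0.5,0,1,0,0,0],[0.5,0,2,0,0,0],[0.5,0,3,0,0,0],[0.5,0,4,0,0,0],[0.5,0,4.5,0,0,0],[0.5,0,4.5,0,0,0],[0.5,0,4.5,0,0,0]],
])

```text
time: 24.8
eef_pos: [0.6432, 0.011, 0.0749]
tool_rot: [0.175, 0.985, -0.0, 0.0]
force: [-1.8, -0.0, -0.9]
width: 0.0471
```

Emit:
apply_moves([
  [[0,0,0.4,0,0,0],[0,0,0.4,0,0,0],[0,0,0.4,0,0,0]],
])

```text
time: 25.05
eef_pos: [0.6433, 0.011, 0.0749]
tool_rot: [0.175, 0.985, 0.0, 0.0]
force: [-5.0, 0.2, 4.5]
width: 0.0471
```

Run:
```python
from h import *
import cv2
o=get_obs(); print(o["time"],o["eef_pos"],o["force"])
im=cams.camera("wrist")[:,:,::-1];cv2.imwrite("pics/w14.png",im)
```

```text
25.05 [0.6433 0.011  0.0749] [-5.0361  0.168   4.5451]
```

View pics/w14.png

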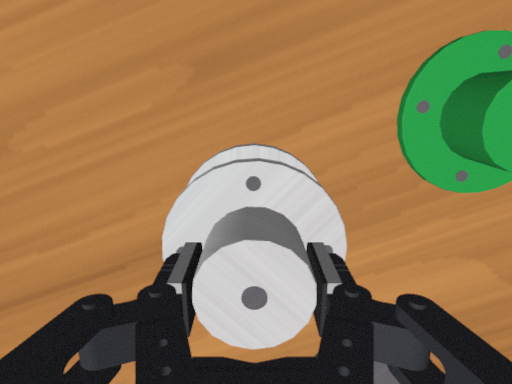

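Seated centrally on the lower hub. Releasing and backing off upward.

Emit:
apply_moves([
  [[0,0,-0.4,0,0,0],[0,0,-0.4,0,0,0],[0,0,-0.4,0,0,0],[0,0,-0.4,0,0,0],[0,0,-0.4,0,0,0],[0,0,-0.4,0,0,0],[0,0,-0.4,0,0,0]],
], fingers=0)

```text
time: 25.68
eef_pos: [0.6432, 0.011, 0.0748]
tool_rot: [0.175, 0.985, 0.0, 0.0]
force: [0.1, -0.1, 0.1]
width: 0.0856
```

Emit:
apply_moves([
  [[0,0,-5,0,0,0],[0,0,-18,0,0,0],[0,0,-40,0,0,0],[0,0,-70,0,0,0],[0,0,-100,0,0,0],[0,0,-120,0,0,0],[0,0,-130,0,0,0],[0,0,-130,0,0,0],[0,0,-130,0,0,0],[0,0,-130,0,0,0],[0,0,-130,0,0,0]],
])

```text
time: 26.6
eef_pos: [0.6427, 0.0111, 0.2031]
tool_rot: [0.175, 0.985, -0.0, -0.001]
force: [0.2, 0.5, -0.2]
width: 0.0856
```

Run:
```python
from h import *
import cv2
o=get_obs(); print(o["time"],o["eef_pos"],o["tool_rot"],o["width"],o["force"])
im=cams.camera("wrist")[:,:,::-1];cv2.imwrite("pics/w15.png",cv2.resize(im[100:260,170:350],None,fx=3.5,fy=3.5))
g=cv2.cvtColor(im,cv2.COLOR_BGR2GRAY)[180:220,235:275]
ys,xs=np.nonzero(g<150); w=150-g[ys,xs].astype(float)
c=(235+(xs*w).sum()/w.sum(),180+(ys*w).sum()/w.sum()); print(c,len(xs))
print(at("wrist",c,.092,o))
im=cams.camera("side")[:,:,::-1];cv2.imwrite("pics/s15.png",cv2.resize(im[100:230,140:320],None,fx=4,fy=4))
im=cams.camera("scene")[:,:,::-1];cv2.imwrite("pics/e15.png",cv2.resize(im[90:240,240:430],None,fx=4,fy=4))
```

```text
26.6 [0.6427 0.0111 0.2031] [ 0.175   0.9846 -0.0002 -0.0013] 0.08562391283639537 [ 0.2057  0.4526 -0.1775]
(np.float64(254.35363924050634), np.float64(198.2462420886076)) 124
[0.644  0.0112 0.092 ]
```

View pics/w15.png

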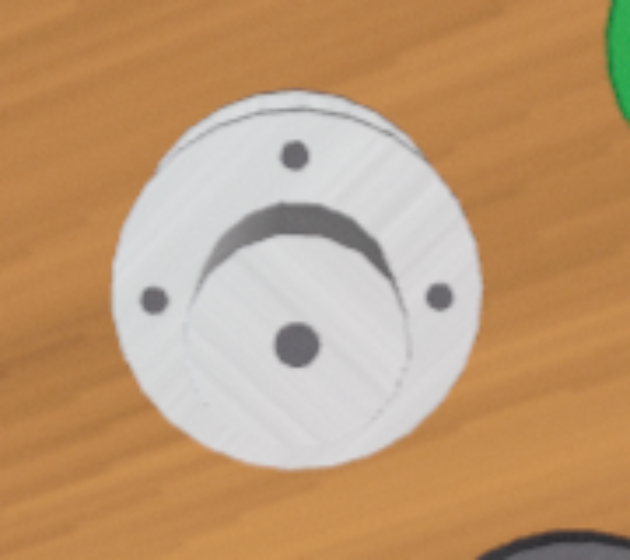

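View pics/s15.png

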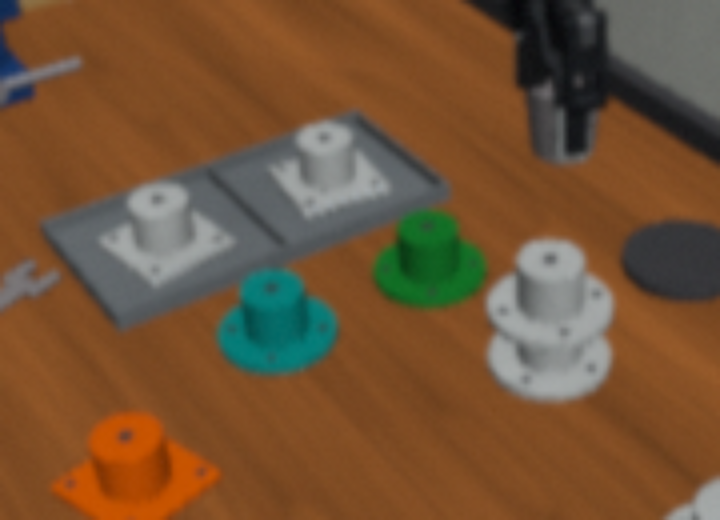

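View pics/e15.png

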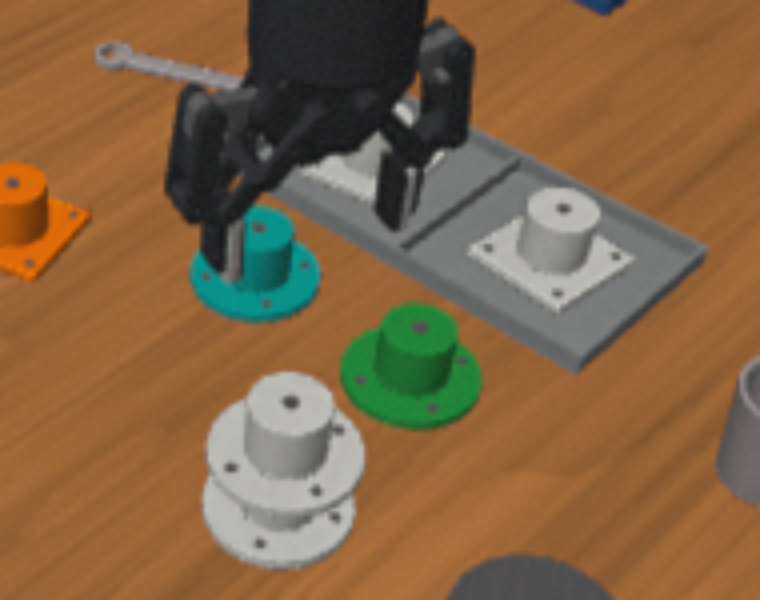

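The pictures show the upper hub central on the lower one (hole 254,198 in the wrist view), the square hub flat in the near bay, and the gripper clear. Handing in.

Run:
```python
from station import order
print(order.sign_off())
```

```text
the job is handed in; nothing more can be done
None
```

The job is done and handed in at about 27 s. I lifted the upper round hub onto the bare bench, moved the square hub into the empty tray bay, and put the upper hub back on the lower one.

- **Upper hub:** the last wrist picture puts its centre at (0.644, 0.011). The lower hub measured (0.6436, 0.0108), so they agree to about 0.5 mm, within the 2 mm calibration.
- **Square hub:** it stands flat in the near bay, clear of the walls. The wrist picture taken after release and the final side view both show this. The cameras put the bay centre within a few mm of each other in y, which the clearance covered.
- **Lower hub:** it did not visibly move, and none of the three tipped.
- **Forces:** readings stayed at about 15 N or less, and the gripper was open and clear of everything at hand-in.

No check failed. The first wrist measurement was taken before the arm had settled and was about 2 mm off, so I repeated it before gripping.

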